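# Hold the cover plate over the casting frame with its holes aligned

## Robot

A 6-joint arm with a two-finger parallel gripper is mounted at the origin on the work surface. World frame = base frame: x ahead of the robot, y to its left, z up, the work surface at z = 0. Lengths are in m, angles in degrees, forces in N, time in s.
With the tool pointing down it reaches from about 0.4 to 0.825 m from the base axis. Payload 7 kg.
Tool frame: the origin (TCP) lies between the finger pads; the fingertips stand r.tcp_to_tips ahead of it and the grasp point (between the pads) lies 11 mm behind it (r.tcp_to_tips is the distance from the TCP to the fingertips, in m); z points along the fingers, y is the direction in which the jaws open and shut (so a half turn about z gives the same grasp; the last joint's range is limited). The gripper opens to 88 mm and grips with 3 to 60 N. Pads are 19 mm wide; open, the fingers measure 130 mm over their backs; the gripper's body (78 mm by 193 mm) begins 47 mm behind the grasp point.
Start: joints at [90.189, 20.546, 0.682, 0, -70.136, -16.507], TCP at [0.19, 0.648, 0.202] pointing down, gripper open.
Joint ranges: [-176.03, 176.03], [-82.01, 121.73], [-58.28, 71.71], [-173.87, 95.51], [-174.79, -0.11], [-173.66, 173.66]. Speed limits (degrees/s): [136.94, 136.94, 172.46, 180, 180, 180].

## Interface

Orientations are given as [roll, pitch, yaw] about the fixed x, y, z axes, in that order (R = Rz(yaw) Ry(pitch) Rx(roll)).
In Python, from plant import r, vision, nets gives the robot as it stands.
- The arm moves only by the tool move_arm, never from a script. Its arguments are lists of equal length, an entry for each row: "fingers": the opening, from 0 (shut) to 1 (fully open); "xyz": the shift along the tool's x, y, z normalised to -1 to 1, where 1 is 80 mm, a list of three; "roll": the turn about the tool's z normalised to -1 to 1, where 1 is 180 degrees. A call has 1 to 5 rows; each row is the pose to reach, as a shift and turn from the pose measured when the call began, along the tool's axes at that moment, turning the shorter way round; what a row does not reach only later rows make up. A row lasts 1/10 s, in which the tool goes at most 50 mm and 8.59 degrees, less where a joint would pass 70% of its speed; a pose out of reach is approached as far as the arm can. A call with a number of a shift or a turn outside -1 to 1 is refused whole. A call with a gripper value outside its range is refused whole. The fingers move at their own pace and stop on an object; "newtons" is the grip in N (left out, the last holds). Time passes only in rows, so rows that repeat a pose let the fingers close. It gives the time, the measured TCP pose, the force and the opening at its end, in the units of the state.
- r.get_state(): the state, without advancing time (a new reading comes with each control period).
- vision.capture(name): name is "side" or "top"; returns a dict with "color" (420x560x3 uint8, red, green, blue), "range_z" (420x560 float32, m along the optical axis (not along the pixel's ray), 0 where there is no reading), "fx", "fy", "cx", "cy" (pixels), "rvec" (rotation vector, rad) and "tvec" (3), from world to camera coordinates, as OpenCV has them. Camera axes: x right, y down, z forward; pixel columns grow to the right and rows downward; lengths in m; the calibration is good to about 2 mm. A picture is of the moment at which its call begins.
- r.close_job(): hands the job in, once; it reports no verdict.
Trained networks look in the newest picture that a camera, given by its name, has taken for a name from the list of things; names that differ only in an ending like _2 or _b are one class to them, and where a whole thing is asked for, a point or a joint stands for the part that bears it (a point fixed in the world has none). Each returns a list of dicts, best first, with "confidence" (0 to 1); they miss things now and then, are a little off and sometimes report something else, mostly with a low value. They report only what shows in the picture. A call takes as long as a camera call. They do not tell look-alikes from the thing itself.
- nets.recognise(camera, thing): "bbox" ([left, top, width, height] in pixels, round what is visible of it).
The state is a dict: "time_s": time; "joints": joint angles; "qd": joint speeds; "joint_torque": joint torques, N m; "tcp_pos": TCP position; "eef_rot": TCP orientation; "contact_force": force on the tool from outside, world axes, zero at the start; "moment": the same for the moment, N m; "gripper_width": finger opening in m.
Only numpy, scipy, OpenCV 4.12 (cv2) and the standard library are available. Lean on these libraries where they do the work, as an engineer would, in place of code of your own. Each camera call takes 0.05 s, during which the arm holds its last target. There are 200 camera calls.

## Task

Stand the white plaster model upright and centred on the narrow post in the middle of the steel casting frame and let go of it. Then pick up the aluminium cover plate by its handle and finish holding it still and level about 2 cm above the four pillars, touching neither them nor the model, with every threaded hole showing wholly through a hole of the plate so that I can start the screws: do not set the plate down or let it go. Leave the cup, brush, black pyramid and jar where they are.

Things in the scene. Friction and masses are not known exactly. Their poses are not given: they have to be found in the camera images.
- model: White plaster model: a 44 x 44 mm square block 28 mm high with upright sides, topped by a 22 mm high pyramid that ends in a 6 mm flat (50 mm tall in all, about 0.08 to 0.15 kg). It starts standing on the table between the frame and the cover plate. Origin: centre of its underside; z up, x and y square to its sides.
- frame: Steel casting frame, fixed to the table: a base 210 x 160 x 10 mm (long side along its x), four upright round pillars 22 mm in diameter near its corners, at x = +-85 and y = +-60 mm, tops 95 mm above the table, each with an 8 mm threaded hole in its top, and in the middle a narrow post whose round flat head is 26 mm in diameter and 40 mm above the table. May stand on the left or the right. Origin: centre of the base's underside, on the table; z up.
- frame_post (a point): Centre of the top face of the narrow middle post's head (40 mm above the table).
- cover: Aluminium cover plate, 200 x 150 mm (long side along its x) and 6 mm thick, with four 15 mm through holes at x = +-85, y = +-60 mm, and a pull handle in the middle of its upper side. Loose, 0.4 to 0.65 kg, balanced about its centre; it starts lying flat on the table, handle up, on the side of the model away from the frame. Half a turn about z leaves it the same. Origin: centre of the plate's underside; z up.
- cover_grip (a point): Centre of the handle's bar: the bar is 100 mm long along the plate's x, 16 mm wide (y) and 16 mm high, its middle 38 mm above the plate's underside, its lower face 24 mm above the plate's upper face; two 12 mm legs carry it 42 mm either side of the centre. Grip it across its 16 mm width.
- mixing_cup: Bystander: white plastic cup, 72 mm wide, 75 mm high, beyond the work. Origin: centre of its underside.
- brush: Bystander: flat brush 150 mm long lying beyond the work, to the left of the cup, roughly along world y. Origin: under its middle.
- maquette: Bystander: plain black pyramid, base 75 mm, 60 mm high, on the right of the work. Origin: centre of its underside.
- paint_jar: Bystander: closed jar 60 mm wide, 80 mm high, on the left of the work. Origin: centre of its underside.
- frame_hole0 (a point): Centre of the mouth of the threaded hole in the frame's pillar at x = -85, y = -60 mm of the frame, on the pillar's top face.
- cover_hole0 (a point): Centre of the plate's hole at x = -85, y = -60 mm of the plate, level with the plate's underside.
- frame_hole1 (a point): Centre of the mouth of the threaded hole in the frame's pillar at x = 85, y = -60 mm of the frame, on the pillar's top face.
- cover_hole1 (a point): Centre of the plate's hole at x = 85, y = -60 mm of the plate, level with the plate's underside.
- frame_hole2 (a point): Centre of the mouth of the threaded hole in the frame's pillar at x = 85, y = 60 mm of the frame, on the pillar's top face.
- cover_hole2 (a point): Centre of the plate's hole at x = 85, y = 60 mm of the plate, level with the plate's underside.
- frame_hole3 (a point): Centre of the mouth of the threaded hole in the frame's pillar at x = -85, y = 60 mm of the frame, on the pillar's top face.
- cover_hole3 (a point): Centre of the plate's hole at x = -85, y = 60 mm of the plate, level with the plate's underside.
Mind the look-alikes: they are no part of the job. There is more than one size of the model; the job needs the larger. Leave any orange look-alike of the cover alone.

How it is judged (in metres and radians):
On the way:
1. the model stands centred and upright on the frame's post, let go (horizontal distance between model and frame_post below 0.01 m and z of model in the frame of frame_post between -0.003 and 0.004 m and angle between model's own z axis and vertical below 0.08 rad and contact force between the fingers and model below 0.05 N and linear speed of model below 0.02 m/s), for 0.3 s.
At the end, for the whole second after the job is handed in: Model released on the post, within 10 mm of its centre and 0.08 rad of upright; plate held still in the fingers, level within 0.08 rad, its holes 8 to 35 mm above the pillar tops and each within 4 mm sideways of a threaded hole (either way round), touching neither frame nor model (all of step 1 and ((horizontal distance between cover_hole0 and frame_hole0 below 0.004 m and horizontal distance between cover_hole1 and frame_hole1 below 0.004 m and horizontal distance between cover_hole2 and frame_hole2 below 0.004 m and horizontal distance between cover_hole3 and frame_hole3 below 0.004 m) or (horizontal distance between cover_hole0 and frame_hole2 below 0.004 m and horizontal distance between cover_hole1 and frame_hole3 below 0.004 m and horizontal distance between cover_hole2 and frame_hole0 below 0.004 m and horizontal distance between cover_hole3 and frame_hole1 below 0.004 m)) and z of cover_hole0 in the frame of frame between 0.103 and 0.13 m and z of cover_hole1 in the frame of frame between 0.103 and 0.13 m and z of cover_hole2 in the frame of frame between 0.103 and 0.13 m and z of cover_hole3 in the frame of frame between 0.103 and 0.13 m and angle between cover's own z axis and vertical below 0.08 rad and contact force between the fingers and cover above 1 N and contact force between cover and frame below 0.05 N and contact force between cover and model below 0.05 N and linear speed of cover below 0.02 m/s and angular speed of cover below 0.12 rad/s); the arm keeps its last pose, push and grip.
It fails at once if the mixing cup is moved more than 25 mm (distance of mixing_cup from where it was at the start of the episode above 0.025 m).
It fails at once if the brush is moved more than 25 mm (distance of brush from where it was at the start of the episode above 0.025 m).
It fails at once if the maquette is moved more than 25 mm (distance of maquette from where it was at the start of the episode above 0.025 m).
It fails at once if the paint jar is moved more than 25 mm (distance of paint_jar from where it was at the start of the episode above 0.025 m).
It also fails if it takes over 61 s, if anything falls off the work surface, if the arm or the gripper's body presses on something with over 40 N, if the wrist force passes 120 N, or if a joint passes its speed limit or range.

## Working session

There is one attempt and no reset: what is moved stays moved. The work goes in short steps, Python scripts to look and compute and a tool call to move; the robot and the scene stay as the last step left them, time stands still between calls to the robot, and variables do not carry over. Pictures are saved under pics/ and viewed, about 8 in all and at most 12, crops included, and the job is handed in when it is done.

Besides the shell and the picture viewer there is one more tool, called after "Emit:" as name([rows], argument=value, ...), one row to a line, values as JSON. move_arm: Moves the arm, as the interface text tells. Scaled input: -1 to 1 covers 80 mm each way for a shift and 180 degrees each way for a turn. Its arguments: {"type":"object","properties":{"fingers":{"type":"array"},"xyz":{"type":"array"},"roll":{"type":"array"},"newtons":{"type":"number"}},"required":["fingers","xyz","roll"]}

```bash
ls; mkdir -p pics
python3 - <<'E'
from plant import r,vision,nets
import cv2,numpy as np
print(r.get_state(), r.tcp_to_tips)
for n in("top","side"):
    c=vision.capture(n); cv2.imwrite(f"pics/{n}0.png",cv2.cvtColor(c["color"],cv2.COLOR_RGB2BGR)); np.savez(f"{n}0.npz",**c)
    R=cv2.Rodrigues(np.array(c["rvec"]))[0]; print(n,c["fx"],c["cx"],c["cy"],"cam pos",-R.T@np.array(c["tvec"]),R.round(2).tolist())
    for t in("model","frame","cover","frame_post","cover_grip"):
        print(t,[(d["bbox"],round(d["confidence"],2)) for d in nets.recognise(n,t)][:4])
E
```

```text
pics
{'time_s': 0.0, 'joints': array([ 9.01912991e+01,  2.05922325e+01,  6.32475715e-01, -1.89223106e-02,
       -7.01376378e+01, -1.65064100e+01]), 'qd': array([ 0.00735179, -0.05091648,  0.07171164, -0.01133933,  0.06173384,
       -0.01318625]), 'joint_torque': array([-2.37888671e-03, -5.82723463e+01,  2.93076038e+01,  6.99756458e+00,
        7.07656582e-03, -1.57113959e-04]), 'tcp_pos': array([0.18951477, 0.64727415, 0.20070766]), 'eef_rot': array([ 1.79901565e+02, -1.06195580e-02, -1.63215460e+01]), 'contact_force': array([ 0.27389973,  0.68348025, -0.40634995]), 'moment': array([-0.01342596, -0.05236758, -0.0145459 ]), 'gripper_width': 0.08775958692633665} 0.008
top 514.0912641487129 281.48380250497456 209.92836398763225 cam pos [ 0.17462324 -0.00809883  1.37941233] [[-0.05, -1.0, -0.0], [-0.97, 0.05, -0.22], [0.22, -0.01, -0.98]]
model [([259.3, 206.9, 22.9, 15.6], 0.84), ([278.0, 177.2, 12.6, 17.2], 0.47)]
frame [([321.5, 154.0, 71.7, 85.9], 0.75)]
cover [([154.6, 173.3, 57.3, 75.9], 0.94), ([119.6, 279.0, 60.3, 82.9], 0.89)]
frame_post [([322.6, 153.5, 70.2, 83.9], 0.91)]
cover_grip [([154.6, 173.0, 56.8, 74.1], 0.91), ([117.5, 278.2, 62.7, 84.1], 0.91)]
side 408.45907870536047 276.6877781227388 201.6998908702089 cam pos [ 0.34042004 -0.91090868  0.59242664] [[0.99, -0.14, 0.01], [-0.06, -0.49, -0.87], [0.13, 0.86, -0.49]]
model [([265.0, 205.2, 18.5, 22.5], 0.85), ([302.0, 213.8, 13.0, 16.8], 0.62), ([240.0, 171.0, 69.3, 27.9], 0.2)]
frame [([251.7, 222.6, 106.4, 86.5], 0.64)]
cover [([236.0, 168.8, 76.3, 28.3], 0.89), ([150.4, 161.2, 61.0, 27.7], 0.78), ([327.8, 184.9, 49.9, 8.0], 0.34)]
frame_post [([252.5, 218.7, 108.5, 92.8], 0.67), ([327.4, 184.8, 49.0, 11.1], 0.43), ([236.5, 165.3, 73.2, 33.2], 0.3)]
cover_grip [([149.5, 158.7, 63.6, 28.5], 0.93), ([241.6, 168.0, 65.4, 30.8], 0.55)]
```

Run:
```python
import cv2
a=cv2.imread("pics/top0.png")[130:380,100:420];cv2.imwrite("pics/topc.png",cv2.resize(a,None,fx=2.4,fy=2.4,interpolation=cv2.INTER_CUBIC))
a=cv2.imread("pics/side0.png")[120:340,110:410];cv2.imwrite("pics/sidec.png",cv2.resize(a,None,fx=2.6,fy=2.6,interpolation=cv2.INTER_CUBIC))
```

```text
(no output)
```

View pics/topc.png

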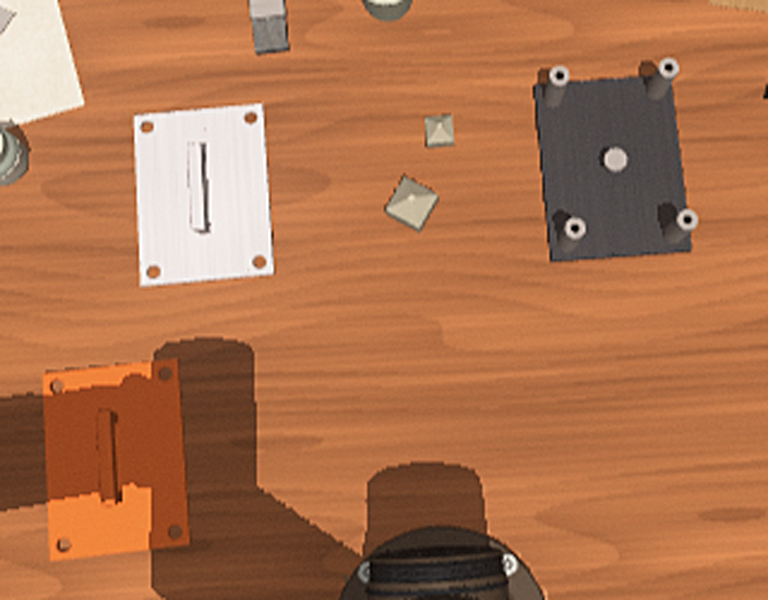

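View pics/sidec.png

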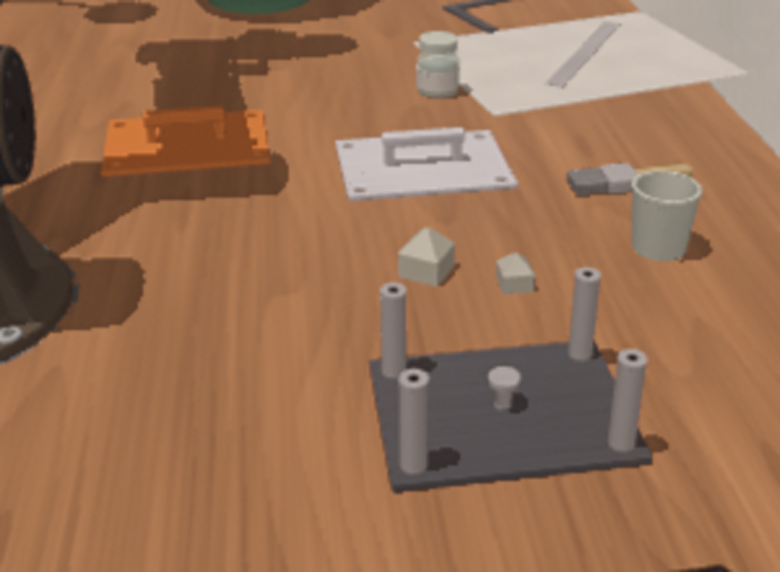

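The top view shows the aluminium plate at about px (184,212), with its holes at crop (147,127), (251,118), (153,272) and (259,262). The larger model is at about px (272,215) and the frame is on the right, with its post at px (356,197). The jar, cup and brush lie around them. The side view agrees.

```bash
cat > h.py <<'E'
import cv2,numpy as np
from scipy.optimize import minimize,least_squares
def load(n): return dict(np.load(n))
def proj(c,P):
    K=np.array([[c["fx"],0,c["cx"]],[0,c["fy"],c["cy"]],[0,0,1.]],float)
    return cv2.projectPoints(np.asarray(P,float).reshape(-1,3),np.asarray(c["rvec"],float),np.asarray(c["tvec"],float),K,None)[0][:,0]
def onplane(c,uv,z):
    R=cv2.Rodrigues(np.asarray(c["rvec"],float))[0]; o=-R.T@np.asarray(c["tvec"],float).ravel()
    uv=np.atleast_2d(uv); d=np.c_[(uv[:,0]-c["cx"])/c["fx"],(uv[:,1]-c["cy"])/c["fy"],np.ones(len(uv))]@R
    return o+d*((z-o[2])/d[:,2])[:,None]
def cloud(c):
    R=cv2.Rodrigues(np.asarray(c["rvec"],float))[0]; o=-R.T@np.asarray(c["tvec"],float).ravel()
    v,u=np.mgrid[:420,:560]; d=np.dstack([(u-c["cx"])/c["fx"],(v-c["cy"])/c["fy"],np.ones(u.shape)])@R
    return o+d*c["range_z"][...,None]
def T(p,L):
    x,y,a=p; L=np.asarray(L,float); ca,sa=np.cos(a),np.sin(a)
    return np.c_[x+ca*L[:,0]-sa*L[:,1],y+sa*L[:,0]+ca*L[:,1],L[:,2]]
def fitpts(c,uv,L,p0):
    s=least_squares(lambda p:(proj(c,T(p,L))-uv).ravel(),p0,x_scale=[.01,.01,.1]); return s.x,np.abs(s.fun).max()
H=[(-.085,-.06),(.085,-.06),(.085,.06),(-.085,.06)]
E
cat > m.py <<'E'
from h import *
c=load("top0.npz"); X=cloud(c); z=X[...,2]
g=lambda u,v:np.array([100+u/2.4,130+v/2.4])
print("table z",np.median(z[210:220,300:315]))
# pillar tops
def near(cen,mask,rad):
    v,u=np.nonzero(mask); k=np.hypot(u-cen[0],v-cen[1])<rad; return np.array([u[k].mean(),v[k].mean()]),k.sum()
pt=[near(g(*q),z>.08,8) for q in[(560,76),(669,68),(687,219),(575,228)]]
print("pillars",pt)
uv=np.array([p[0] for p in pt]); W=onplane(c,uv,.095); print(W.round(4).tolist(), W.mean(0))
q=near(g(615,160),(z>.025)&(z<.06),8); print("post",q,onplane(c,q[0],.04))
gray=c["color"].mean(2)
ht=[near(g(*q),gray<165,5) for q in[(147,127),(251,118),(259,262),(153,272)]]
uh=np.array([p[0] for p in ht]); Wh=onplane(c,uh,.003); print("cover holes",ht,Wh.round(4).tolist(),Wh.mean(0))
m=near(g(412,203),z>.012,14); print("model",m)
for nm,W_ in(("frame",W),("cover",Wh)):
    print(nm,"sides",[np.linalg.norm(W_[i]-W_[i-1]).round(4) for i in range(4)], "dirs",np.degrees(np.arctan2(*(W_[3]-W_[0])[1::-1])),np.degrees(np.arctan2(*(W_[2]-W_[1])[1::-1])))
k=near(g(200,187),(z>.03),25); print("bar",k,onplane(c,k[0],.046))
# model fit by silhouette
v,u=np.mgrid[:420,:560]; mk=((z>.01)&(np.hypot(u-g(412,203)[0],v-g(412,203)[1])<15)).astype(np.uint8)
P=[(a*.022,b*.022,h) for a in(-1,1) for b in(-1,1) for h in(0,.028)]+[(a*.003,b*.003,.05) for a in(-1,1) for b in(-1,1)]
S=8
def ras(p):
    uvp=cv2.convexHull(((proj(c,T(p,P))-[250,190]+.5)*S).astype(np.float32)).astype(np.int32)
    im=np.zeros((50*S,50*S),np.uint8); cv2.fillConvexPoly(im,uvp,1); return cv2.resize(im.astype(np.float32),(50,50),interpolation=cv2.INTER_AREA)
# brightness/saturation mask
hsv=cv2.cvtColor(c["color"],cv2.COLOR_RGB2HSV); mk2=((hsv[...,1]<100)&(np.hypot(u-g(412,203)[0],v-g(412,203)[1])<15)).astype(float)
for M in(mk.astype(float),mk2):
    M=M[190:240,250:300]; best=None
    for a in np.radians(range(0,90,15)):
        s=minimize(lambda p:((ras(p)-M)**2).sum(),[*onplane(c,m[0],.015)[0][:2],a],method="Nelder-Mead",options=dict(initial_simplex=None,xatol=1e-4,fatol=1e-3))
        if best is None or s.fun<best.fun:best=s
    print("model",best.x[:2],np.degrees(best.x[2])%90,best.fun,M.sum())
E
python3 m.py
```

```text
table z -0.00046808312473667346
pillars [(array([332.45588235, 161.42647059]), np.int64(68)), (array([377.84722222, 158.31944444]), np.int64(72)), (array([385.56944444, 221.08333333]), np.int64(72)), (array([338.89393939, 224.72727273]), np.int64(66))]
[[0.5879, -0.1609, 0.095], [0.5899, -0.2802, 0.095], [0.4216, -0.2838, 0.095], [0.4187, -0.1644, 0.095]] [ 0.50453013 -0.22232013  0.095     ]
post (array([355.93506494, 195.62337662]), np.int64(77)) [[ 0.5061075  -0.22305663  0.04      ]]
cover holes [(array([160.89473684, 182.42105263]), np.int64(19)), (array([204.1, 178.7]), np.int64(20)), (array([207.60869565, 238.7826087 ]), np.int64(23)), (array([163.33333333, 242.875     ]), np.int64(24))] [[0.5829, 0.309, 0.003], [0.587, 0.1888, 0.003], [0.417, 0.1829, 0.003], [0.4124, 0.3029, 0.003]] [0.49983637 0.24590907 0.003     ]
model (array([271.22996516, 213.88850174]), np.int64(287))
frame sides [np.float64(0.1692), np.float64(0.1194), np.float64(0.1683), np.float64(0.1195)] dirs -178.82255236405126 -178.78436902586878
cover sides [np.float64(0.1706), np.float64(0.1203), np.float64(0.1701), np.float64(0.1201)] dirs -177.93535872869177 -178.00813420194305
bar (array([181.86328125, 206.82421875]), np.int64(256)) [[0.49946936 0.24349091 0.046     ]]
model [0.47352141 0.00735502] 58.49534124481244 12.75830078125 292.0
model [0.47231067 0.00721305] 57.63293855187731 8.5927734375 295.0
```

Emit:
move_arm([
  [1,1,0],
  [1,1,0],
  [1,1,0],
], fingers=[1,1,1], roll=[0.04,0.04,0.04], newtons=15)

```text
time_s: 0.9
tcp_pos: [0.2453, 0.545, 0.2021]
eef_rot: [180.0, 0.0, -23.6]
contact_force: [0.8, 0.4, 1.0]
gripper_width: 0.0876
```

Emit:
move_arm([
  [1,0.95,0.1],
  [1,0.95,0.1],
  [1,0.95,0.1],
], fingers=[1,1,1], roll=[0,0,0])

```text
time_s: 1.2
tcp_pos: [0.2889, 0.4396, 0.1943]
eef_rot: [179.9, 0.0, -23.7]
contact_force: [-0.3, 0.2, 0.4]
gripper_width: 0.0876
```

Emit:
move_arm([
  [1,0.95,0.1],
  [1,0.95,0.1],
  [1,0.95,0.1],
], fingers=[1,1,1], roll=[0,0,0])

```text
time_s: 1.5
tcp_pos: [0.332, 0.3344, 0.1863]
eef_rot: [179.9, 0.0, -23.8]
contact_force: [0.7, -0.0, 1.4]
gripper_width: 0.0877
```

Emit:
move_arm([
  [1,0.95,0.1],
  [1,0.95,0.1],
  [1,0.95,0.1],
], fingers=[1,1,1], roll=[0,0,0])

```text
time_s: 1.8
tcp_pos: [0.3749, 0.2297, 0.1784]
eef_rot: [179.9, 0.0, -23.9]
contact_force: [-0.2, 1.1, -0.1]
gripper_width: 0.0874
```

Emit:
move_arm([
  [1,0.95,0.1],
  [1,0.95,0.1],
  [1,0.95,0.1],
], fingers=[1,1,1], roll=[0,0,0])

```text
time_s: 2.1
tcp_pos: [0.418, 0.1252, 0.1703]
eef_rot: [179.9, 0.0, -24.0]
contact_force: [-0.5, 0.9, 0.5]
gripper_width: 0.0876
```

Emit:
move_arm([
  [1,1,0.5],
  [1,1,0.5],
  [1,1,0.5],
  [1,1,0.5],
], fingers=[1,1,1,1], roll=[0.044,0.044,0.044,0.044])

```text
time_s: 2.5
tcp_pos: [0.4588, 0.0176, 0.1292]
eef_rot: [179.8, 0.1, -32.1]
contact_force: [-0.5, -0.4, -0.3]
gripper_width: 0.0876
```

Emit:
move_arm([
  [0.23,0.035,0.8],
  [0.23,0.035,0.8],
  [0.23,0.035,0.8],
  [0.23,0.035,0.8],
], fingers=[1,1,1,1], roll=[0,0,0,0])

```text
time_s: 2.9
tcp_pos: [0.4732, 0.006, 0.0658]
eef_rot: [179.8, 0.1, -32.1]
contact_force: [-0.7, -0.1, 0.6]
gripper_width: 0.0873
```

```bash
cat > cap.py <<'E'
import sys
from plant import r,vision
import cv2,numpy as np
n,tag=sys.argv[1:3]; c=vision.capture(n); np.savez(f"{n}{tag}.npz",**c)
b=cv2.cvtColor(c["color"],cv2.COLOR_RGB2BGR)
if len(sys.argv)>3:
    x,y,w,h=map(int,sys.argv[3:7]); f=min(800/w,600/h); cv2.imwrite(f"pics/{n}{tag}.png",cv2.resize(b[y:y+h,x:x+w],None,fx=f,fy=f,interpolation=cv2.INTER_CUBIC))
s=r.get_state(); print({k:np.round(s[k],4) for k in("time_s","tcp_pos","eef_rot","contact_force","gripper_width")})
E
python3 cap.py side 1 200 140 180 135
```

```text
{'time_s': np.float64(2.95), 'tcp_pos': array([0.4736, 0.0063, 0.0664]), 'eef_rot': array([ 1.798592e+02,  2.010000e-02, -3.207310e+01]), 'contact_force': array([-0.1925,  0.0219,  0.3891]), 'gripper_width': np.float64(0.0878)}
```

View pics/side1.png

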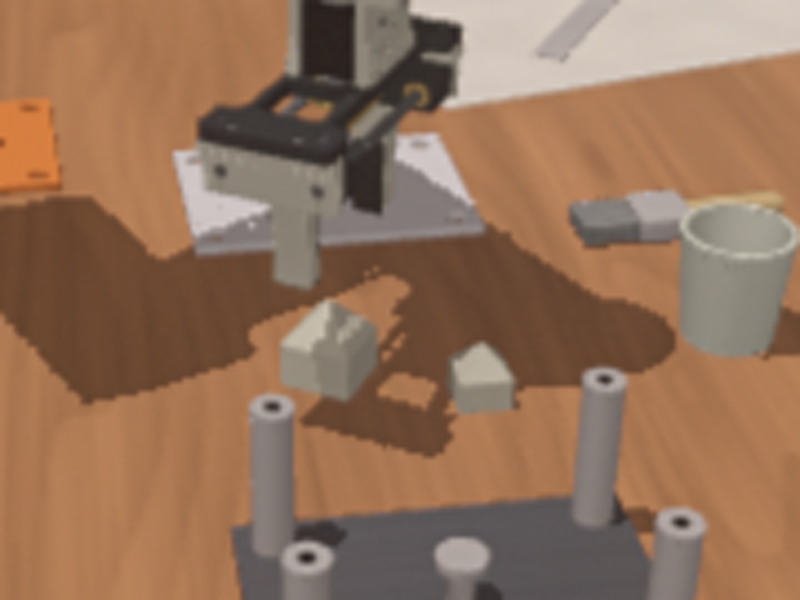

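The near finger sits in front-left of the larger model at crop (330,350), aligned with its sides. Nothing else is in the way, so I'll go down and grip.

Emit:
move_arm([
  [0,0,0.4],
  [0,0,0.68],
  [0,0,0.68],
  [0,0,0.68],
], fingers=[1,1,1,1], roll=[0,0,0,0])

```text
time_s: 3.35
tcp_pos: [0.4743, 0.0068, 0.0133]
eef_rot: [179.9, -0.0, -32.0]
contact_force: [1.0, -0.4, 0.6]
gripper_width: 0.088
```

Emit:
move_arm([
  [0,0,0],
  [0,0,0],
  [0,0,0],
  [0,0,0],
  [0,0,0],
], fingers=[0,0,0,0,0], roll=[0,0,0,0,0], newtons=20)

```text
time_s: 3.85
tcp_pos: [0.4744, 0.0068, 0.0136]
eef_rot: [179.9, -0.0, -32.0]
contact_force: [0.2, 0.7, 0.2]
gripper_width: 0.053
```

Emit:
move_arm([
  [0,0,0],
  [0,0,0],
  [0,0,0],
  [0,0,0],
], fingers=[0,0,0,0], roll=[0,0,0,0])

```text
time_s: 4.25
tcp_pos: [0.4744, 0.0067, 0.0136]
eef_rot: [179.9, -0.0, -32.0]
contact_force: [-1.2, -0.4, 3.6]
gripper_width: 0.024
```

The opening is 24 mm, less than the 44 mm block, so I'll look.

```bash
python3 cap.py side 2 220 150 120 90
```

```text
{'time_s': np.float64(4.3), 'tcp_pos': array([0.4743, 0.0068, 0.0136]), 'eef_rot': array([ 1.799116e+02, -4.250000e-02, -3.200940e+01]), 'contact_force': array([-1.2003, -0.596 ,  2.1124]), 'gripper_width': np.float64(0.0238)}
```

View pics/side2.png

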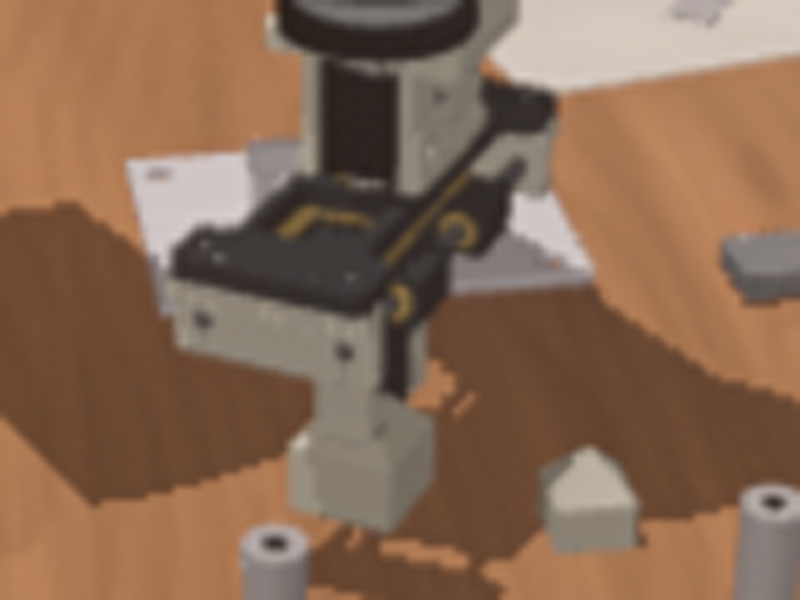

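Run:
```python
from h import *
for t,f,us in((1,180/800,(275,285,295,305,315)),(2,120/800,(325,340,355,370))):
    c=load(f"side{t}.npz"); X=cloud(c); x0,y0=(200,140) if t==1 else (220,150)
    for uu in us:
        u=int(x0+uu*f); print(t,u); print([(v,*X[v,u].round(3)) for v in range(190 if t==1 else 205,222,2)])
```

```text
1 261
[(190, np.float64(0.432), np.float64(-0.046), np.float64(0.132)), (192, np.float64(0.432), np.float64(-0.044), np.float64(0.125)), (194, np.float64(0.432), np.float64(-0.043), np.float64(0.119)), (196, np.float64(0.433), np.float64(-0.038), np.float64(0.111)), (198, np.float64(0.432), np.float64(-0.041), np.float64(0.107)), (200, np.float64(0.433), np.float64(-0.038), np.float64(0.1)), (202, np.float64(0.45), np.float64(0.127), np.float64(-0.0)), (204, np.float64(0.449), np.float64(0.119), np.float64(-0.003)), (206, np.float64(0.447), np.float64(0.104), np.float64(-0.0)), (208, np.float64(0.446), np.float64(0.092), np.float64(-0.0)), (210, np.float64(0.445), np.float64(0.083), np.float64(-0.002)), (212, np.float64(0.444), np.float64(0.069), np.float64(0.0)), (214, np.float64(0.442), np.float64(0.054), np.float64(0.003)), (216, np.float64(0.441), np.float64(0.05), np.float64(-0.001)), (218, np.float64(0.44), np.float64(0.035), np.float64(0.002)), (220, np.float64(0.439), np.float64(0.028), np.float64(-0.001))]
1 264
[(190, np.float64(0.439), np.float64(-0.048), np.float64(0.132)
[... 5731 characters left out ...]
t64(0.465), np.float64(-0.02), np.float64(0.03)), (221, np.float64(0.466), np.float64(-0.016), np.float64(0.022))]
2 275
[(205, np.float64(0.46), np.float64(-0.091), np.float64(0.114)), (207, np.float64(0.46), np.float64(-0.091), np.float64(0.108)), (209, np.float64(0.469), np.float64(-0.026), np.float64(0.064)), (211, np.float64(0.47), np.float64(-0.025), np.float64(0.058)), (213, np.float64(0.47), np.float64(-0.022), np.float64(0.05)), (215, np.float64(0.47), np.float64(-0.023), np.float64(0.044)), (217, np.float64(0.471), np.float64(-0.014), np.float64(0.033)), (219, np.float64(0.471), np.float64(-0.015), np.float64(0.027)), (221, np.float64(0.471), np.float64(-0.019), np.float64(0.023))]
```

The depth shows the fingertips about 27 mm above the reported TCP, not 8 mm below it. The z reading is therefore off by about 35 mm, while xy agrees. The fingers closed on the pyramid part and the model hasn't moved. I'll open, go lower and grip again.

Emit:
move_arm([
  [0,0,0],
  [0,0,0],
  [0,0,0],
  [0,0,0],
  [0,0,0],
], fingers=[1,1,1,1,1], roll=[0,0,0,0,0])

```text
time_s: 4.8
tcp_pos: [0.4743, 0.0067, 0.0136]
eef_rot: [179.9, -0.0, -32.0]
contact_force: [0.9, 0.9, -0.6]
gripper_width: 0.0583
```

Emit:
move_arm([
  [0,0,0],
  [0,0,0],
  [0,0,0.2],
  [0,0,0.4],
  [0,0,0.4],
], fingers=[1,1,1,1,1], roll=[0,0,0,0,0])

```text
time_s: 5.3
tcp_pos: [0.4729, 0.0061, -0.0199]
eef_rot: [179.8, 0.1, -32.0]
contact_force: [-0.1, 0.1, 0.4]
gripper_width: 0.0874
```

```bash
python3 cap.py side 3
python3 - <<'E'
from h import *
c=load("side3.npz"); X=cloud(c)
# near finger: points near jaw axis offset
d=np.array([.53,.848]); P=X.reshape(-1,3); q=P[:,:2]-[.4743,.0068]; al=q@d; pe=q@np.array([.848,-.53])
k=(al<-.044)&(al>-.075)&(abs(pe)<.012)&(P[:,2]<.08); v,u=np.divmod(np.nonzero(k)[0],560)
for uu in sorted(set(u)): 
    z=P[k][u==uu,2]; v_=v[u==uu]; print(uu,[(int(a),round(float(b),3)) for a,b in zip(v_,z)][-6:])
E
```

```text
{'time_s': np.float64(5.35), 'tcp_pos': array([ 0.4736,  0.0063, -0.019 ]), 'eef_rot': array([ 1.797988e+02,  3.120000e-02, -3.201270e+01]), 'contact_force': array([-0.0924,  1.0636,  0.6858]), 'gripper_width': np.float64(0.0873)}
261 [(218, 0.052), (219, 0.049), (220, 0.046), (221, 0.042), (222, 0.039), (223, 0.036)]
262 [(223, 0.038), (224, 0.032), (225, 0.029), (226, 0.025), (227, 0.023), (228, 0.019)]
263 [(223, 0.037), (224, 0.034), (225, 0.032), (226, 0.026), (227, 0.023), (228, 0.018)]
264 [(223, 0.037), (224, 0.034), (225, 0.031), (226, 0.029), (227, 0.024), (228, 0.022)]
265 [(224, 0.036), (225, 0.032), (226, 0.028), (227, 0.025), (228, 0.022), (229, 0.02)]
266 [(233, -0.001), (234, -0.001), (235, 0.001), (236, 0.0), (237, 0.0), (238, -0.001)]
267 [(233, 0.008), (234, -0.001), (235, 0.002), (236, 0.0), (237, -0.0), (238, -0.003)]
268 [(232, 0.01), (233, 0.006), (234, 0.001), (235, 0.001), (236, -0.001), (237, 0.002)]
269 [(228, 0.025), (231, 0.016), (233, 0.01), (234, -0.0), (235, -0.001), (236, 0.0)]
270 [(229, 0.018), (232, 0.009), (233, -0.001), (234, -0.002), (235, 0.001), (236, -0.003)]
271 [(225, 0.024), (226, 0.023), (227, 0.021), (228, 0.017), (230, 0.008), (233, 0.0)]
```

Emit:
move_arm([
  [0,0,0.05],
  [0,0,0.05],
], fingers=[1,1], roll=[0,0])

```text
time_s: 5.55
tcp_pos: [0.4737, 0.0064, -0.0229]
eef_rot: [179.8, 0.0, -32.0]
contact_force: [-0.1, 0.0, 0.5]
gripper_width: 0.0873
```

Emit:
move_arm([
  [0,0,0],
  [0,0,0],
  [0,0,0],
  [0,0,0],
  [0,0,0],
], fingers=[0,0,0,0,0], roll=[0,0,0,0,0])

```text
time_s: 6.05
tcp_pos: [0.4737, 0.0064, -0.0228]
eef_rot: [179.8, 0.0, -32.0]
contact_force: [-0.8, -0.1, 1.1]
gripper_width: 0.0531
```

Emit:
move_arm([
  [0,0,0],
  [0,0,0],
  [0,0,0],
  [0,0,0],
], fingers=[0,0,0,0], roll=[0,0,0,0])

```text
time_s: 6.45
tcp_pos: [0.4737, 0.0064, -0.0227]
eef_rot: [179.8, 0.0, -32.0]
contact_force: [0.9, 0.2, 1.2]
gripper_width: 0.0436
```

Gripped at 43.6 mm, the right width. Next is lift and carry.

Emit:
move_arm([
  [0,0,-0.3],
  [0,0,-0.7],
  [0,0,-1],
  [0,0,-1],
], fingers=[0,0,0,0], roll=[0,0,0,0])

```text
time_s: 6.85
tcp_pos: [0.4761, 0.0074, 0.0603]
eef_rot: [-179.9, -0.2, -32.0]
contact_force: [-0.1, -0.3, -1.2]
gripper_width: 0.0438
```

Emit:
move_arm([
  [0.2,0.24,-0.3],
  [0.4,0.5,-0.3],
  [0.62,0.74,-0.3],
  [0.62,0.74,-0.3],
], fingers=[0,0,0,0], roll=[0,0,0,0])

```text
time_s: 7.25
tcp_pos: [0.4863, -0.0711, 0.0836]
eef_rot: [-180.0, -0.1, -32.1]
contact_force: [0.3, 1.1, -2.1]
gripper_width: 0.0434
```

Emit:
move_arm([
  [0.2,0.24,0],
  [0.4,0.5,0],
  [0.62,0.74,0],
  [0.62,0.74,0],
], fingers=[0,0,0,0], roll=[0,0,0,0])

```text
time_s: 7.65
tcp_pos: [0.4966, -0.1493, 0.0827]
eef_rot: [180.0, -0.1, -32.2]
contact_force: [0.1, 0.1, -0.8]
gripper_width: 0.0442
```

Emit:
move_arm([
  [0.2,0.24,0],
  [0.4,0.5,0],
  [0.62,0.74,0],
  [0.62,0.74,0],
], fingers=[0,0,0,0], roll=[0,0,0,0])

```text
time_s: 8.05
tcp_pos: [0.507, -0.2273, 0.0818]
eef_rot: [179.9, -0.0, -32.3]
contact_force: [-0.7, -0.7, -0.7]
gripper_width: 0.0437
```

```bash
python3 cap.py side 4 230 170 160 120; python3 cap.py top 4
```

```text
{'time_s': np.float64(8.1), 'tcp_pos': array([ 0.5065, -0.2262,  0.0817]), 'eef_rot': array([ 1.799491e+02,  3.200000e-03, -3.234140e+01]), 'contact_force': array([-0.3342,  0.8758, -0.3103]), 'gripper_width': np.float64(0.0438)}
{'time_s': np.float64(8.15), 'tcp_pos': array([ 0.5064, -0.2256,  0.0818]), 'eef_rot': array([ 1.799554e+02,  8.300000e-03, -3.230490e+01]), 'contact_force': array([-0.7851,  0.4585, -0.6686]), 'gripper_width': np.float64(0.0436)}
```

View pics/side4.png

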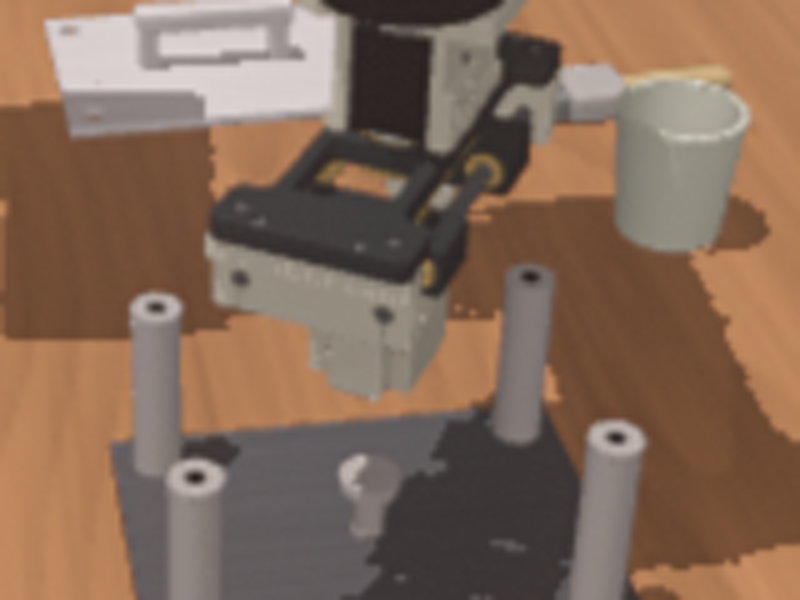

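Run:
```python
from h import *
c=load("side4.npz"); uv=np.array([(157,308),(531,276),(617,438),(195,478)])/5+[230,170]-.4
W=onplane(c,uv,.095); print(W.round(4).tolist(),W.mean(0))
L=np.array([(-.085,.06,.095),(.085,.06,.095),(.085,-.06,.095),(-.085,-.06,.095)])
print(fitpts(c,uv,L,[.505,-.223,0]))
print("post",onplane(c,np.array([371,476])/5+[230,170]-.4,.04))
# top: refine with dark hole centroids (subpixel)
t=load("top0.npz"); g=t["color"].mean(2).astype(float); out=[]
for u,v in[(560,76),(669,68),(687,219),(575,228)]:
    a,b=100+u/2.4,130+v/2.4; a0,b0=int(round(a)),int(round(b)); w=g[b0-3:b0+4,a0-3:a0+4]; k=np.clip(w.max()*.62-w,0,None); y,x=np.mgrid[-3:4,-3:4]; k[np.hypot(x,y)>2.6]=0
    out.append((a0+(k*x).sum()/k.sum(),b0+(k*y).sum()/k.sum()))
out=np.array(out); print(out.round(1).tolist())
p,e=fitpts(t,out,L[[1,2,3,0]],[.505,-.223,0]); print("top",p,np.degrees(p[2]),e)
X=cloud(c); P=X.reshape(-1,3); d=np.array([.53,.848]);n=np.array([.848,-.53]); q=P[:,:2]-[.5064,-.2256]
k=(np.hypot(*q.T)<.06)&(P[:,2]>.06)&(P[:,2]<.14)
v,u=np.divmod(np.nonzero(k)[0],560)
for vv in range(238,252,2): print(vv,[(int(a),*np.round([z@d*1e3,z@n*1e3,h*1e3]).astype(int)) for a,z,h in zip(u[v==vv],q[k][v==vv],P[k][v==vv,2])][::3])
```

```text
[[0.4182, -0.1686, 0.095], [0.588, -0.1639, 0.095], [0.5903, -0.2845, 0.095], [0.4198, -0.2882, 0.095]] [ 0.50410021 -0.22632604  0.095     ]
(array([ 0.50403541, -0.22636543,  0.0197493 ]), np.float64(0.1923952866775096))
post [[ 0.50411993 -0.22770886  0.04      ]]
[[332.8, 161.1], [378.1, 157.7], [386.0, 221.1], [339.1, 224.7]]
top [ 0.50514478 -0.22318637  0.02088003] 1.1963375361426267 0.1748173742755057
238 [(292, np.int64(-23), np.int64(-22), np.int64(117)), (295, np.int64(-25), np.int64(-15), np.int64(120)), (298, np.int64(-42), np.int64(-3), np.int64(134)), (301, np.int64(-44), np.int64(4), np.int64(137)), (306, np.int64(-40), np.int64(13), np.int64(137)), (315, np.int64(-3), np.int64(20), np.int64(116))]
240 [(292, np.int64(-23), np.int64(-22), np.int64(111)), (295, np.int64(-25), np.int64(-15), np.int64(115)), (298, np.int64(-40), np.int64(-3), np.int64(128)), (301, np.int64(-42), np.int64(3), np.int64(131)), (304, np.int64(-41), np.int64(10), np.int64(132)), (307, np.int64(-33), np.int64(13), np.int64(128)), (310, np.int64(-26), np.int64(17), np.int64(125)), (313, np.int6
[... 685 characters left out ...]
4(10), np.int64(122)), (307, np.int64(-32), np.int64(13), np.int64(118)), (311, np.int64(-24), np.int64(19), np.int64(115)), (314, np.int64(-8), np.int64(20), np.int64(104))]
246 [(295, np.int64(-38), np.int64(-10), np.int64(110)), (298, np.int64(-42), np.int64(-2), np.int64(115)), (301, np.int64(-40), np.int64(4), np.int64(115)), (304, np.int64(-41), np.int64(10), np.int64(118)), (307, np.int64(-32), np.int64(13), np.int64(113)), (310, np.int64(-26), np.int64(18), np.int64(111))]
248 [(299, np.int64(-40), np.int64(-1), np.int64(109)), (302, np.int64(-39), np.int64(6), np.int64(111)), (305, np.int64(-39), np.int64(12), np.int64(112)), (311, np.int64(-26), np.int64(20), np.int64(106))]
250 []
```

Both cameras put the model within 2 mm of the post axis, so I'll lower it.

Emit:
move_arm([
  [0,0,0.25],
  [0,-0.005,0.5],
  [0,-0.01,0.68],
  [0,-0.01,0.76],
  [0,-0.01,0.76],
], fingers=[0,0,0,0,0], roll=[0,0,0,0,0])

```text
time_s: 8.65
tcp_pos: [0.5061, -0.2241, 0.0202]
eef_rot: [179.9, 0.1, -32.3]
contact_force: [0.5, 1.0, -0.0]
gripper_width: 0.0436
```

Emit:
move_arm([
  [0,0,0.02],
  [0,0,0.02],
  [0,0,0.02],
], fingers=[0,0,0], roll=[0,0,0])

```text
time_s: 8.95
tcp_pos: [0.5065, -0.224, 0.0192]
eef_rot: [179.9, 0.1, -32.2]
contact_force: [0.3, 0.1, -0.2]
gripper_width: 0.0436
```

Emit:
move_arm([
  [0,0,0.02],
  [0,0,0.02],
  [0,0,0.02],
], fingers=[0,0,0], roll=[0,0,0])

```text
time_s: 9.25
tcp_pos: [0.5066, -0.2241, 0.0177]
eef_rot: [179.9, 0.0, -32.3]
contact_force: [0.2, -0.4, -1.6]
gripper_width: 0.0438
```

```bash
python3 cap.py side 5 250 190 120 90
```

```text
{'time_s': np.float64(9.3), 'tcp_pos': array([ 0.5065, -0.2241,  0.0177]), 'eef_rot': array([ 1.799404e+02,  4.640000e-02, -3.225500e+01]), 'contact_force': array([ 0.0031, -0.0817, -0.7827]), 'gripper_width': np.float64(0.0437)}
```

View pics/side5.png

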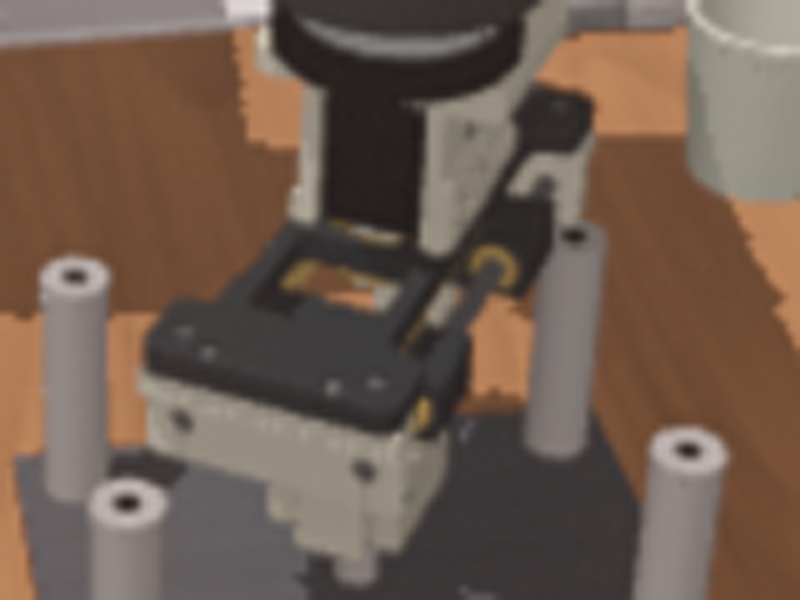

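Emit:
move_arm([
  [0,0,0.012],
  [0,0,0.012],
  [0,0,0.012],
], fingers=[0,0,0], roll=[0,0,0])

```text
time_s: 9.6
tcp_pos: [0.5066, -0.2241, 0.0172]
eef_rot: [179.9, 0.0, -32.2]
contact_force: [-2.5, 1.5, 4.7]
gripper_width: 0.0437
```

Emit:
move_arm([
  [0,0,0.012],
  [0,0,0.012],
  [0,0,0.012],
], fingers=[0,0,0], roll=[0,0,0])

```text
time_s: 9.9
tcp_pos: [0.5067, -0.2241, 0.0172]
eef_rot: [179.9, 0.0, -32.2]
contact_force: [-3.2, 2.2, 10.9]
gripper_width: 0.0438
```

Emit:
move_arm([
  [0,0,0],
  [0,0,0],
  [0,0,0],
  [0,0,0],
  [0,0,0],
], fingers=[0,0.55,0.6,0.7,0.8], roll=[0,0,0,0,0])

```text
time_s: 10.4
tcp_pos: [0.5066, -0.2242, 0.0171]
eef_rot: [179.9, 0.0, -32.2]
contact_force: [-0.8, -0.3, -0.9]
gripper_width: 0.0632
```

Emit:
move_arm([
  [0,0,0],
  [0,0,0],
  [0,0,-0.1],
  [0,0,-0.3],
  [0,0,-0.6],
], fingers=[0.9,0.9,0.9,0.9,0.9], roll=[0,0,0,0,0])

```text
time_s: 10.9
tcp_pos: [0.5058, -0.224, 0.0651]
eef_rot: [179.9, 0.1, -32.2]
contact_force: [0.3, -0.5, 0.5]
gripper_width: 0.0789
```

Emit:
move_arm([
  [0,0,-0.5],
  [0,0,-1],
  [0,0,-1],
], fingers=[0.9,0.9,0.9], roll=[0,0,0])

```text
time_s: 11.2
tcp_pos: [0.5096, -0.2249, 0.1517]
eef_rot: [-179.9, -0.4, -32.2]
contact_force: [0.4, 0.8, -0.4]
gripper_width: 0.0788
```

```bash
python3 cap.py side 6 250 190 120 90
```

```text
{'time_s': np.float64(11.25), 'tcp_pos': array([ 0.5081, -0.2243,  0.1488]), 'eef_rot': array([-179.9699,   -0.2126,  -32.215 ]), 'contact_force': array([ 0.0416,  0.1658, -0.9951]), 'gripper_width': np.float64(0.0785)}
```

View pics/side6.png

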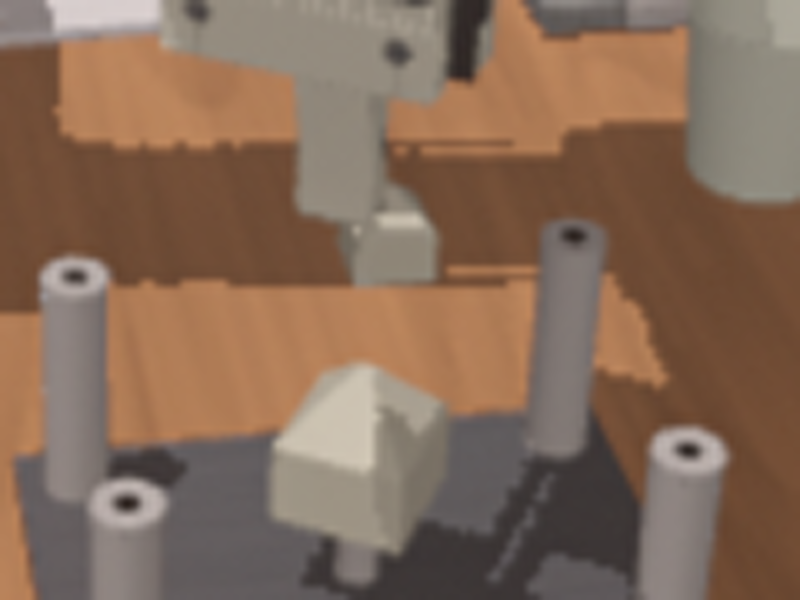

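The model stands upright and centred on the post, with its apex at crop (370,370) and the post at (357,560). Next, the cover.

Emit:
move_arm([
  [-0.65,-1,0],
  [-0.65,-1,0],
  [-0.65,-1,0],
], fingers=[0.9,0.9,0.9], roll=[0,0,0])

```text
time_s: 11.55
tcp_pos: [0.5065, -0.1254, 0.1488]
eef_rot: [-179.9, -0.2, -32.0]
contact_force: [0.5, 0.3, -0.2]
gripper_width: 0.0791
```

Emit:
move_arm([
  [-0.65,-1,0],
  [-0.65,-1,0],
  [-0.65,-1,0],
], fingers=[0.9,0.9,0.9], roll=[0,0,0])

```text
time_s: 11.85
tcp_pos: [0.5047, -0.0262, 0.1486]
eef_rot: [-179.9, -0.2, -31.8]
contact_force: [0.5, -0.4, 0.6]
gripper_width: 0.0789
```

Emit:
move_arm([
  [-0.65,-1,0],
  [-0.65,-1,0],
  [-0.65,-1,0],
], fingers=[0.9,0.9,0.9], roll=[0,0,0])

```text
time_s: 12.15
tcp_pos: [0.5028, 0.0729, 0.1483]
eef_rot: [-179.9, -0.2, -31.5]
contact_force: [-0.1, -0.1, 0.1]
gripper_width: 0.0792
```

Emit:
move_arm([
  [-0.65,-1,0],
  [-0.65,-1,0],
  [-0.65,-1,0],
], fingers=[0.9,0.9,0.9], roll=[0,0,0])

```text
time_s: 12.45
tcp_pos: [0.5008, 0.1718, 0.1479]
eef_rot: [-179.9, -0.2, -31.3]
contact_force: [-0.4, -1.0, -0.7]
gripper_width: 0.0789
```

Emit:
move_arm([
  [-0.62,-0.91,0.1],
  [-0.62,-0.91,0.3],
  [-0.62,-0.91,0.5],
  [-0.62,-0.91,0.5],
  [-0.62,-0.91,0.5],
], fingers=[0.9,0.9,0.9,0.9,0.9], roll=[-0.19,-0.19,-0.19,-0.19,-0.19])

```text
time_s: 12.95
tcp_pos: [0.4961, 0.2587, 0.1067]
eef_rot: [179.9, -0.1, 3.0]
contact_force: [0.6, -0.1, 0.4]
gripper_width: 0.0787
```

```bash
python3 cap.py side 7; python3 cap.py top 7
python3 - <<'E'
from h import *
# model check in top: silhouette region by height; apex
c=load("top7.npz"); X=cloud(c);z=X[...,2]; v,u=np.mgrid[:420,:560]
ce=proj(c,[(.505,-.223,.065)])[0]; k=(z>.055)&(np.hypot(u-ce[0],v-ce[1])<14); W=X[k]
print("model pts",k.sum(),"bbox mid",(W[:,:2].min(0)+W[:,:2].max(0))/2,"zmax",W[:,2].max(), "apex",X[k&(z>.085)].mean(0) )
s=load("side7.npz"); ce=proj(s,[(.504,-.2264,.09),(.504,-.2264,.04)]); print("expected side apex,post px; crop of side6:",((ce-[250,190]+.5)*800/120).round())
E
```

```text
{'time_s': np.float64(13.0), 'tcp_pos': array([0.4965, 0.2589, 0.1074]), 'eef_rot': array([179.9398,  -0.2016,   2.6553]), 'contact_force': array([ 1.1664,  0.8831, -0.106 ]), 'gripper_width': np.float64(0.0788)}
{'time_s': np.float64(13.05), 'tcp_pos': array([0.4967, 0.259 , 0.1078]), 'eef_rot': array([179.9738,  -0.237 ,   2.5623]), 'contact_force': array([0.8665, 0.2328, 0.4967]), 'gripper_width': np.float64(0.0788)}
model pts 299 bbox mid [ 0.35454986 -0.12993568] zmax 1.3794123347819631 apex [ 0.49719384 -0.21426692  0.12581314]
expected side apex,post px; crop of side6: [[368. 373.]
 [361. 500.]]
```

Emit:
move_arm([
  [0.03,0.17,0.3],
  [0.03,0.17,0.7],
  [0.03,0.17,0.8],
  [0.03,0.17,0.8],
], fingers=[0.9,0.9,0.9,0.9], roll=[0.003,0.003,0.003,0.003])

```text
time_s: 13.45
tcp_pos: [0.4997, 0.2446, 0.0432]
eef_rot: [179.9, -0.1, 1.9]
contact_force: [-0.1, 0.3, 0.1]
gripper_width: 0.0788
```

```bash
python3 cap.py side 8 230 140 120 90
```

```text
{'time_s': np.float64(13.5), 'tcp_pos': array([0.5004, 0.2454, 0.0444]), 'eef_rot': array([179.9537,  -0.2442,   1.9333]), 'contact_force': array([-0.8551,  0.4489, -0.3194]), 'gripper_width': np.float64(0.0787)}
```

View pics/side8.png

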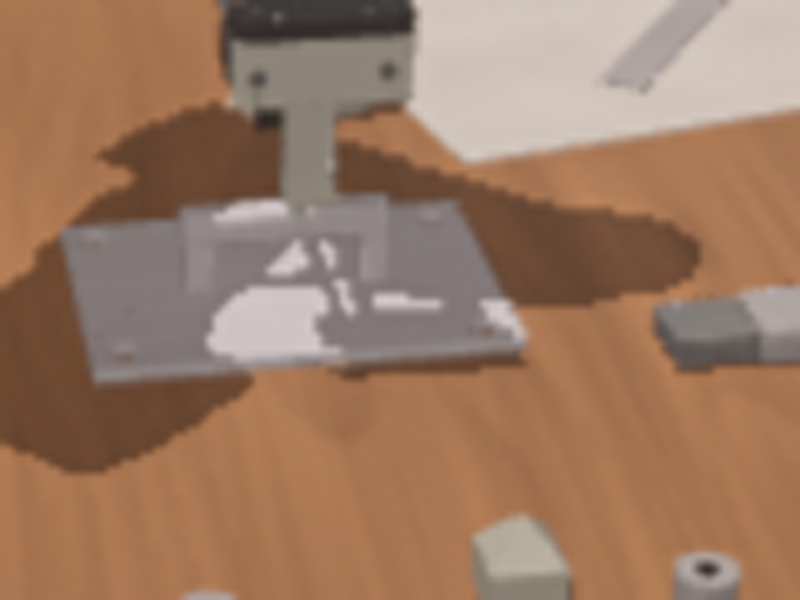

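Run:
```python
from h import *
c=load("side8.npz"); X=cloud(c); f=120/800
for v in(162,165,167): # finger rows
    u=np.arange(265,290); print(v,[(int(a),*X[v,a].round(3)) for a in u if X[v,a,1]<.23 and X[v,a,2]>.04])
# holes by picked pixels in side0 crop (2.6, off 110,120), z=.006
s=load("side0.npz"); uv=np.array([(347,146),(480,136),(501,179),(360,189)])/2.6+[110,120]-.3
W=onplane(s,uv,.005); print(W.round(4).tolist(),W.mean(0))
for v in(184,185):
    print(v,[(int(a),*X[v,a].round(3)) for a in range(252,300) if X[v,a,2]>.012])
```

```text
162 [(272, np.float64(0.49), np.float64(0.191), np.float64(0.097)), (273, np.float64(0.492), np.float64(0.183), np.float64(0.101)), (274, np.float64(0.495), np.float64(0.183), np.float64(0.1)), (275, np.float64(0.499), np.float64(0.187), np.float64(0.098)), (276, np.float64(0.502), np.float64(0.191), np.float64(0.097)), (277, np.float64(0.504), np.float64(0.184), np.float64(0.1)), (278, np.float64(0.508), np.float64(0.185), np.float64(0.099)), (279, np.float64(0.511), np.float64(0.188), np.float64(0.098))]
165 [(272, np.float64(0.49), np.float64(0.187), np.float64(0.089)), (273, np.float64(0.493), np.float64(0.186), np.float64(0.09)), (274, np.float64(0.496), np.float64(0.189), np.float64(0.088)), (275, np.float64(0.499), np.float64(0.188), np.float64(0.088)), (276, np.float64(0.502), np.float64(0.186), np.float64(0.089)), (277, np.float64(0.505), np.float64(0.188), np.float64(0.088)), (278, np.float64(0.508), np.float64(0.186), np.float64(0.089)), (279, np.float64(0.511), np.float64(0.189), np.float64(0.087))]
167 [(272, np.float64(0.49), np.float64(0.189), np.float64(0.082)), (273, np.float64(0.493), np.float64(0.186), np.float64(0.083)), (274, np.float64(0.496), np.float64(0.187), np.float64(0.082)), (275, np.float64(0.499), np.float64(0.188), np.float64(0.082)), (276, np.float64(0.502), np.float64(0.184), np.float64(0.083)), (277, np.float64(0.505), np.float64(0.188), np.float64(0.082)), (278, np.float64(0.508), np.float64(0.185), np.float64(0.083)), (279, np.float64(0.511), np.float64(0.188), np.float64(0.081)), (285, np.float64(0.34), np.float64(-0.911), np.float64(0.592))]
[[0.4099, 0.297, 0.005], [0.5817, 0.3061, 0.005], [0.5852, 0.1858, 0.005], [0.4167, 0.1809, 0.005]] [0.49839087 0.2424454  0.005     ]
184 []
185 []
```

Emit:
move_arm([
  [-0.02,0,0.2],
  [-0.02,0,0.5],
  [-0.02,0,0.64],
  [-0.02,0,0.64],
], fingers=[0.9,0.9,0.9,0.9], roll=[0,0,0,0])

```text
time_s: 13.9
tcp_pos: [0.4988, 0.2451, -0.0071]
eef_rot: [179.9, -0.2, 1.9]
contact_force: [-0.5, 0.8, -0.5]
gripper_width: 0.0789
```

Emit:
move_arm([
  [0,0,0],
  [0,0,0],
  [0,0,0],
  [0,0,0],
  [0,0,0],
], fingers=[0,0,0,0,0], roll=[0,0,0,0,0], newtons=45)

```text
time_s: 14.4
tcp_pos: [0.499, 0.2453, -0.0067]
eef_rot: [179.9, -0.2, 1.9]
contact_force: [0.2, -0.0, -0.2]
gripper_width: 0.0442
```

Emit:
move_arm([
  [0,0,0],
  [0,0,0],
  [0,0,0],
  [0,0,0],
  [0,0,0],
], fingers=[0,0,0,0,0], roll=[0,0,0,0,0])

```text
time_s: 14.9
tcp_pos: [0.499, 0.2453, -0.0068]
eef_rot: [179.9, -0.2, 1.9]
contact_force: [-0.2, 0.5, 0.0]
gripper_width: 0.0156
```

Emit:
move_arm([
  [0,0,0],
  [0,0,0],
  [0,0,-0.02],
  [0,0,-0.1],
  [0,0,-0.1],
], fingers=[0,0,0,0,0], roll=[0,0,0,0,0])

```text
time_s: 15.4
tcp_pos: [0.4991, 0.2454, 0.0018]
eef_rot: [179.9, -0.2, 1.9]
contact_force: [0.7, 0.2, -4.5]
gripper_width: 0.0159
```

The handle is held at 15.8 mm and the load is about 4.5 N. Next: lift, carry, turn by 0.8°.

Emit:
move_arm([
  [0,0,-0.3],
  [0,0,-0.7],
  [0,0,-1],
  [0,0,-1],
], fingers=[0,0,0,0], roll=[0,0,0,0])

```text
time_s: 15.8
tcp_pos: [0.5007, 0.2471, 0.0853]
eef_rot: [-179.8, -0.5, 1.9]
contact_force: [1.3, 0.1, -5.3]
gripper_width: 0.0159
```

Emit:
move_arm([
  [0,0,-0.3],
  [0,0,-0.6],
  [0,0,-0.67],
  [0,0,-0.67],
], fingers=[0,0,0,0], roll=[0.0045,0.0045,0.0045,0.0045])

```text
time_s: 16.2
tcp_pos: [0.5, 0.247, 0.1384]
eef_rot: [-179.8, -0.5, 1.1]
contact_force: [0.1, -0.4, -5.6]
gripper_width: 0.0159
```

Emit:
move_arm([
  [-0.01,0.3,0],
  [-0.02,0.65,0],
  [-0.02,0.98,0],
  [-0.02,0.98,0],
], fingers=[0,0,0,0], roll=[0,0,0,0])

```text
time_s: 16.6
tcp_pos: [0.4979, 0.1653, 0.1355]
eef_rot: [-179.9, -0.3, 1.0]
contact_force: [-0.2, 0.0, -5.4]
gripper_width: 0.0157
```

Emit:
move_arm([
  [-0.01,0.3,0],
  [-0.02,0.65,0],
  [-0.02,0.98,0],
  [-0.02,0.98,0],
], fingers=[0,0,0,0], roll=[0,0,0,0])

```text
time_s: 17.0
tcp_pos: [0.496, 0.0842, 0.1333]
eef_rot: [180.0, -0.1, 0.8]
contact_force: [-0.7, -0.4, -5.7]
gripper_width: 0.0156
```

Emit:
move_arm([
  [-0.01,0.3,0],
  [-0.02,0.65,0],
  [-0.02,0.98,0],
  [-0.02,0.98,0],
], fingers=[0,0,0,0], roll=[0,0,0,0])

```text
time_s: 17.4
tcp_pos: [0.4942, 0.0038, 0.1314]
eef_rot: [179.9, 0.1, 0.7]
contact_force: [0.1, -1.2, -5.7]
gripper_width: 0.016
```

Emit:
move_arm([
  [-0.01,0.3,0],
  [-0.02,0.65,0],
  [-0.02,0.98,0],
  [-0.02,0.98,0],
], fingers=[0,0,0,0], roll=[0,0,0,0])

```text
time_s: 17.8
tcp_pos: [0.4928, -0.0762, 0.13]
eef_rot: [179.9, 0.2, 0.6]
contact_force: [-1.1, -0.2, -4.2]
gripper_width: 0.0161
```

Emit:
move_arm([
  [0.03,0.3,-0.1],
  [0.07,0.65,-0.1],
  [0.07,0.9,-0.1],
  [0.07,0.9,-0.1],
], fingers=[0,0,0,0], roll=[-0.003,-0.003,-0.003,-0.003])

```text
time_s: 18.2
tcp_pos: [0.4988, -0.149, 0.1366]
eef_rot: [179.9, 0.4, 1.0]
contact_force: [-0.2, -0.9, -4.2]
gripper_width: 0.0159
```

Emit:
move_arm([
  [0.03,0.3,0],
  [0.06,0.65,0],
  [0.06,0.9,0],
  [0.06,0.9,0],
  [0.06,0.9,0],
], fingers=[0,0,0,0,0], roll=[0,0,0,0,0])

```text
time_s: 18.7
tcp_pos: [0.5047, -0.2203, 0.1355]
eef_rot: [180.0, 0.4, 1.0]
contact_force: [-0.3, -0.2, -5.1]
gripper_width: 0.0157
```

```bash
python3 cap.py top 9 300 120 120 130; python3 cap.py side 9 230 130 180 135
```

```text
{'time_s': np.float64(18.75), 'tcp_pos': array([ 0.5047, -0.22  ,  0.1358]), 'eef_rot': array([179.9568,   0.4153,   1.0331]), 'contact_force': array([-0.3019,  1.1819, -4.5793]), 'gripper_width': np.float64(0.0154)}
{'time_s': np.float64(18.8), 'tcp_pos': array([ 0.5048, -0.2199,  0.136 ]), 'eef_rot': array([179.9481,   0.3968,   1.0647]), 'contact_force': array([-0.076 , -0.1186, -4.7503]), 'gripper_width': np.float64(0.0155)}
```

View pics/top9.png

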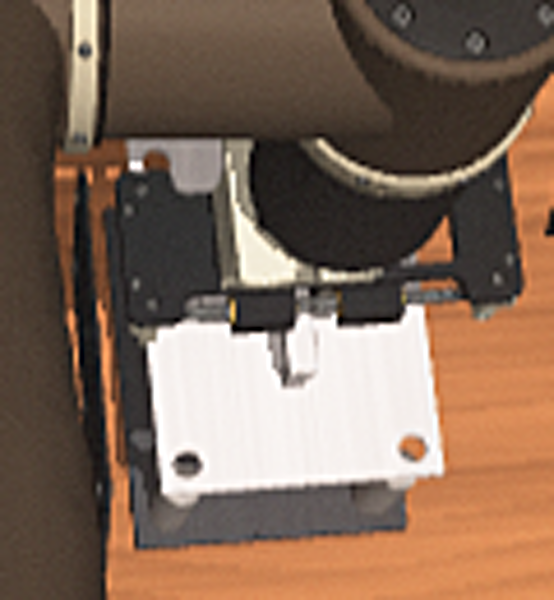

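View pics/side9.png

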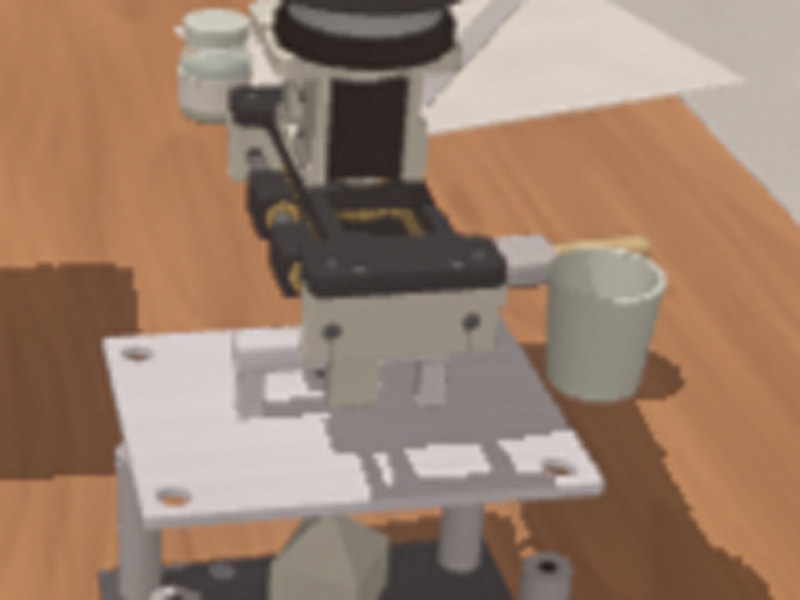

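The plate is over the frame, and both pictures show its holes: top crop (187,464) and (413,447), side crop (137,353), (173,495) and (560,467). I'll measure each camera's plate-to-frame offset.

```bash
cat > plate.py <<'E'
import sys
from h import *
def refine(c,uv,r=4):
    # centroid of non-plate pixels inside the hole, by depth below plate or colour
    return uv
def run(ts,us,vs,st,sidx,sv,dz):
    t,s=load(ts),load(st); X=cloud(s)
    L=lambda idx,z:np.array([(*H[i],z) for i in idx])
    # joint fit: x,y,yaw,z + constant side-camera offset known from frame: top (.5051,-.2232) side (.5040,-.2264)
    B=np.array([-.0011,-.0032,0])
    def res(p):
        a=proj(t,T(p[:3],L(us,p[3])))-vs; b=proj(s,T(p[:3],L(sidx,p[3]))+B)-sv
        return np.r_[a.ravel(),b.ravel()]
    q=least_squares(res,[.505,-.22,.02,.14],x_scale=[.01,.01,.1,.01])
    print("plate (top cam frame) xy",q.x[:2].round(4),"yaw",np.degrees(q.x[2]).round(2),"hole plane z",q.x[3].round(4),"res px",q.fun.round(2))
    print("err plate-frame mm",((q.x[:2]-[.5051,-.2232])*1e3).round(1),"yaw err",np.degrees(q.x[2]-.0203).round(2))
    # plane level from side depth
    P=X.reshape(-1,3); k=(abs(P[:,0]-.505)<.09)&(abs(P[:,1]+.225)<.068)&(abs(P[:,2]-q.x[3])<.012)
    k&=~((abs(P[:,0]-.505)<.06)&(abs(P[:,1]+.225)<.03))
    A=np.c_[P[k,:2]-[.505,-.225],np.ones(k.sum())]; w=np.linalg.lstsq(A,P[k,2],rcond=None)[0]
    for _ in range(5):
        e=P[k,2]-A@w; g=abs(e)<.004; w=np.linalg.lstsq(A[g],P[k,2][g],rcond=None)[0]
    print("depth plane: tilt rad",w[:2].round(3),"z upper face",w[2].round(4),g.sum())
E
python3 - <<'E'
from plate import *
vt=np.array([(187,464),(413,447)])/4.615+[300,120]-.4
vs=np.array([(137,353),(173,495),(560,467)])/4.444+[230,130]-.4
run("top9.npz",[3,0],vt,"side9.npz",[3,0,1],vs,0)
E
```

```text
plate (top cam frame) xy [ 0.5054 -0.2208] yaw 0.71 hole plane z 0.1491 res px [ 0.06 -0.02 -0.    0.42  0.4   0.03  0.04  0.29 -0.1  -0.42]
err plate-frame mm [0.3 2.4] yaw err -0.45
depth plane: tilt rad [-0.01  0.  ] z upper face 0.1483 1744
```

Emit:
move_arm([
  [0,0.015,0.08],
  [0,0.03,0.16],
  [0,0.03,0.24],
  [0,0.03,0.3],
  [0,0.03,0.32],
], fingers=[0,0,0,0,0], roll=[-0.002,-0.002,-0.002,-0.002,-0.002])

```text
time_s: 19.3
tcp_pos: [0.5042, -0.2222, 0.1095]
eef_rot: [180.0, 0.5, 1.4]
contact_force: [0.6, 0.1, -5.6]
gripper_width: 0.0159
```

Emit:
move_arm([
  [0,0,0],
  [0,0,0],
  [0,0,0],
  [0,0,0],
  [0,0,0],
], fingers=[0,0,0,0,0], roll=[0,0,0,0,0])

```text
time_s: 19.8
tcp_pos: [0.5043, -0.2222, 0.1097]
eef_rot: [180.0, 0.4, 1.4]
contact_force: [0.2, 0.7, -5.1]
gripper_width: 0.0156
```

```bash
python3 cap.py top 10 300 120 120 130; python3 cap.py side 10 250 170 140 105
python3 - <<'E'
import cv2,numpy as np
a=cv2.imread("pics/top10.png");b=cv2.imread("pics/side10.png");print(a.shape,b.shape)
a=a[420:540,100:480]; b=cv2.resize(b,(640,480)); o=np.zeros((600,640,3),np.uint8);o[:480]=b;o[480:,:380]=a;cv2.imwrite("pics/both10.png",o)
E
```

```text
{'time_s': np.float64(19.85), 'tcp_pos': array([ 0.5043, -0.2222,  0.1097]), 'eef_rot': array([179.961 ,   0.4554,   1.4233]), 'contact_force': array([ 0.4751, -0.2746, -4.4154]), 'gripper_width': np.float64(0.0157)}
{'time_s': np.float64(19.9), 'tcp_pos': array([ 0.5043, -0.2222,  0.1097]), 'eef_rot': array([179.9627,   0.4543,   1.4215]), 'contact_force': array([ 0.0905, -0.7313, -5.3227]), 'gripper_width': np.float64(0.0153)}
(600, 554, 3) (600, 800, 3)
```

View pics/both10.png

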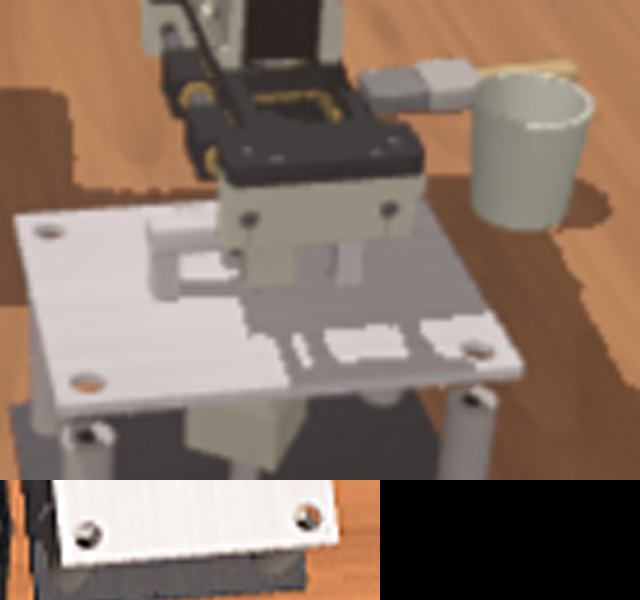

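The side picture shows holes at (48,231), (88,382) and (477,350), with the plate clear of the pillars and the model beneath it. The top strip shows holes at crop (188,475) and (408,457), with pillar tops partly visible in them.

Run:
```python
from plate import *
vt=np.array([(188,475),(408,457)])/4.615+[300,120]-.4
vs=np.array([(48,231),(88,382),(477,350)])/4.571+[250,170]-.4
run("top10.npz",[3,0],vt,"side10.npz",[3,0,1],vs,0)
```

```text
plate (top cam frame) xy [ 0.5048 -0.2228] yaw 1.24 hole plane z 0.1229 res px [-0.12  0.14  0.09  0.42  0.4   0.1  -0.19  0.28  0.26 -0.46]
err plate-frame mm [-0.3  0.4] yaw err 0.08
depth plane: tilt rad [-0.011  0.   ] z upper face 0.1222 1703
```

The plate is within 0.5 mm and 0.1° of the frame, tilted about 0.01 rad, with its underside about 21 mm above the pillars. Handing in.

```bash
python3 -c "
from plant import r
print(r.close_job()); s=r.get_state(); print(s['time_s'],s['tcp_pos'],s['contact_force'])"
```

```text
the job is handed in; nothing more can be done
None
the job is handed in; nothing more can be done
```

The white model is standing released on the post, and the gripper is holding the aluminium plate level above the four pillars. I handed the job in at about 20 s of the 61 s; no verdict was reported.

**Model:** It looks upright in the picture taken after release. Just before lowering, both cameras put it within 2 mm of the post axis. Afterwards the side camera showed its tip within about 1 mm of where it should be. My later check from the top camera failed because the arm blocked the view.

**Plate:** These are my last measurements, from both cameras together:

| Check | Measured | Limit |
|---|---|---|
| Sideways offset from frame | -0.3 mm in x, 0.4 mm in y | 4 mm at each hole |
| Turn relative to frame | 0.1° | no separate limit |
| Tilt | about 0.01 rad | 0.08 rad |
| Gap above pillars | about 21 mm | 8 to 35 mm |

The load reads about 5 N, which is just the plate's weight, so it is not resting on anything. Only three of the plate's four holes were visible and used, as the gripper hid the fourth.

**What disagreed:**
- **Fingertip height:** The fingertips were about 27 mm above the reported TCP, not 8 mm below it. My first grip therefore closed on the pyramid part of the model. It did not shift, and I gripped it again lower down using a corrected height.
- **Cameras:** The two cameras differ by about 3 mm in where they place things, so I compared plate and frame within each camera.

I did not touch the cup, brush, black pyramid or jar, nor the smaller model and the orange plate.

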